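Pack a two-layer service kit in its carton

ROBOT

A 6-joint arm with a two-finger parallel gripper is mounted at the origin on the work surface. World frame = base frame: x ahead of the robot, y to its left, z up, the work surface at z = 0. Lengths are in m, angles in rad, forces in N, time in s.
With the tool pointing down it reaches from about 0.275 to 0.75 m from the base axis. Payload 10.2 kg.
Tool frame: the origin (TCP) lies midway between the tips of the shut fingers; the grasp point (between the pads) lies r.hold_point_z behind it (r.hold_point_z is the distance from the TCP to the grasp point, in m); z points along the fingers, y is the line along which they close (so a half turn about z gives the same grasp; the last joint's range is limited). The gripper opens to 85 mm and grips with 20 to 120 N. Pads are 22 mm wide; open, the fingers measure 114 mm over their backs; the gripper's body (76 mm by 85 mm) begins 54 mm behind the grasp point. The pads swing forward as they close: fully open they stand 13 mm farther back than shut.
Start: joints at [0.891, 0.313, 1.498, -0, 1.331, -0.223], TCP at [0.232, 0.471, 0.231] pointing down, gripper open.
Joint ranges: [-2.94, 2.94], [-0.97, 2.17], [0.19, 2.56], [-1.23, 4.37], [0.02, 3.11], [-2.88, 2.88]. Speed limits (rad/s): [2.39, 2.39, 3.01, 3.14, 3.14, 3.14].

INTERFACE

Orientations are given as a 3x3 rotation matrix whose columns are the frame's x, y, z axes.
In Python, from station import status, grab_frame, camera_params, ticket, r gives the robot as it stands.
- The arm moves only by the tool servo_tool, never from a script. Its argument "plan" is a list of rows, each an object with "offset": the shift along the tool's x, y, z in m, a list of three; "roll": the turn about the tool's z in rad. A call has exactly 8 rows; each row shifts and turns the commanded pose from where the row before left it, along the tool's axes as they then stand; what a row does not reach is not made up. A row lasts 1/8 s, in which the tool goes at most 62.5 mm and 10.7 degrees, less where a joint would pass 70% of its speed; a pose out of reach is approached as far as the arm can. A call is refused whole if a number of a shift passes 0.0625 or a number of a turn 0.188, either way. A call with a gripper value outside its range is refused whole. "fingers" is the opening, from -1 (shut) to 1 (fully open), set as the call begins (left out, the last holds). The fingers move at their own pace and stop on an object; the grip force is fixed at half the most. Time passes only in rows, so rows that do not move let the fingers close, or fill a call up. It gives the time, the measured TCP pose, the force, the opening and the grip force at its end, in the units of the state.
- status.get_obs(): the state, without advancing time (a new reading comes with each control period).
- grab_frame(name): name is "side" or "top" or "wrist"; returns (picture, depth): 480x640x3 uint8, red, green, blue; 480x640 float32, m along the optical axis (not along the pixel's ray), 0 where there is no reading.
- camera_params(name): a dict with "intrinsics" (3x3 intrinsics, pixels), "xyz" and "rotation" of the camera in the world. Camera axes: x right, y up, looking along -z (the intrinsics and any distortion apply to the point x, -y, -z); pixel columns grow to the right and rows downward; lengths in m; the calibration is good to about 2 mm. A picture is of the moment at which its call begins: read the wrist's pose just before it. camera_params takes no time and is no camera call; for the wrist camera it gives the pose at the moment of the call.
- ticket.finish_job(): hands the job in; it is judged then, once.
The state is a dict: "t": time; "q": joint angles; "joint_vel": joint speeds; "joint_torque": joint torques, N m; "ee_pos": TCP position; "tcp_rot": TCP orientation; "ft_force": force on the tool from outside, world axes, zero at the start; "ft_torque": the same for the moment, N m; "grip_width": finger opening in m; "finger_force": force on a finger pad.
Only numpy, scipy, OpenCV 4.12 (cv2) and the standard library are available. Lean on these libraries where they do the work, as an engineer would, in place of code of your own. Each camera call takes 0.05 s, during which the arm holds its last target. There are 200 camera calls.

TASK

Pack the glue-line service kit: first stand the brass nozzle in the round nest and the steel bracket, web upwards, in the rectangular nest on the carton's floor, then lay the grey divider, red tab up, flat inside the carton on its two end ledges, and finally lay the black rubber ring centred in the black circle and the blue clamp block centred in the blue rectangle printed on the divider, square with it. Set each thing down rather than dropping it, leave the packed bottom layer in place, and do not disturb the tape roll and the glue gun.

Things in the scene. Friction and masses are not known exactly. Their poses are not given: they have to be found in the camera images.
- nozzle: brass nozzle, loose, 110 g, standing on its round flange: flange 36 mm diameter and 5 mm high, barrel 28 mm diameter from 5 to 25 mm, then a cone to a 10 mm tip at 34 mm height. Origin at the centre of its underside, z up along its axis.
- bracket: steel inverted-T bracket, loose, 160 g: base plate 34 mm (x) by 50 mm (y) by 5 mm thick, with an upright web in its middle, 8 mm thick (x) and 50 mm long (y), up to 33 mm height. Origin at the centre of its underside, z up. Pinch the web across x.
- seal: black rubber ring, loose, 30 g, lying flat: 46 mm outer and 26 mm inner diameter, 14 mm high. Origin at the centre of its underside, z up.
- clamp: blue plastic pipe-clamp block, loose, 50 g: 36 mm (x) by 48 mm (y) by 22 mm high, two grooves across its top along x. Origin at the centre of its underside, z up.
- divider: loose grey board, 120 g, 124 (x) by 184 (y) by 5 mm, with a red upright tab in the middle of its top: 10 (x) by 26 mm (y), from 5 to 35 mm height. Origin: centre of its underside, z up. Printed flush on top: a black circle (59 mm wide) centred at x 0, y +46 mm, and a blue rectangle (47 mm in x, 59 in y) at x 0, y -46 mm. It may go into the carton either way round.
- carton: open cardboard carton, fixed: outside 148 (x) by 208 (y) by 66 mm high, walls and floor 4 mm. Inside each y end (from 80 to 100 mm off centre) a ledge 20 mm wide runs the full width, top 46 mm above the bench: the divider rests on these two, underside at 46 mm, with 8 mm play all round. The nests lie on its floor. Origin: centre of its underside (on the bench), z up.
- round_nest: white pad for the nozzle, fixed on the carton's floor in either half (40 mm from its centre along its y), axes as the carton's; 120 (x) by 76 (y) by 3 mm, with a brass-coloured round rim, 54 mm inner and 60 mm outer diameter, 5 mm above the pad. The nozzle stands on the pad within the rim. Origin: centre of the pad's underside (4 mm above the bench), z up.
- square_nest: white pad for the bracket, like the other, in the carton's other half, with a dark steel-coloured rectangular rim: inside 50 (x) by 66 mm (y), rim 3 mm wide, 5 mm above the 3 mm pad. The bracket's 50 mm length lies along this nest's y, either way round. Origin: centre of the pad's underside (4 mm above the bench), z up.
- tape: bystander: roll of brown packing tape lying flat, 96 mm diameter, 46 mm high, loose. Origin at the centre of its underside.
- glue_gun: bystander: black and blue cordless glue gun lying on its side, loose, about 280 mm long along x (tip to +x), 44 mm high, its grip reaching 140 mm to -y. Origin under the middle of its barrel.

How it is judged:
By the outcome, as a careful person would: the job done as asked, in the order asked, and still so for the second after the job is handed in, with the robot touching nothing.
It also fails if it takes over 120 s, if anything falls off the work surface, if the arm or the gripper's body presses on something with over 40 N, if the wrist force passes 120 N, or if a joint passes its speed limit or range.

## Working session

There is one attempt and no reset: what is moved stays moved. The work goes in short steps, Python scripts to look and compute and a tool call to move; the robot and the scene stay as the last step left them, time stands still between calls to the robot, and variables do not carry over. Pictures are saved under pics/ and viewed, at most 17 in all, crops included, and the job is handed in when it is done.

Besides the shell and the picture viewer there is one more tool, called after "Emit:" as a command line: name --argument value ..., lists and objects as JSON in quotes. servo_tool: Moves the arm, as the interface text tells. Its arguments: {"type":"object","properties":{"plan":{"type":"array"},"fingers":{"type":"number"}},"required":["plan"]}

```bash
ls; mkdir -p pics; python3 - <<'E'
from station import status, grab_frame, camera_params, ticket, r
import cv2,numpy as np
print(r.hold_point_z); o=status.get_obs(); print(o)
for n in("top","side"):
    im,d=grab_frame(n); p=camera_params(n); print(n,p)
    cv2.imwrite(f"pics/{n}0.png",im[:,:,::-1]); np.save(f"pics/{n}0.npy",d)
E
```

```text
pics
0.0187
{'t': 0.0, 'q': array([ 8.90553895e-01,  3.13457842e-01,  1.49845979e+00,  2.43041569e-06,
        1.33098683e+00, -2.23399875e-01]), 'joint_vel': array([ 7.14134954e-04,  9.72844250e-04,  6.07811969e-04,  5.21779387e-05,
        4.91416229e-04, -1.45602703e-03]), 'joint_torque': array([ 3.52861412e-05, -4.12260318e+01, -2.59744692e+01, -1.55366829e-04,
        4.10754903e-03,  1.72746052e-06]), 'ee_pos': array([0.2314276 , 0.47094724, 0.23072251]), 'tcp_rot': array([[-8.97449393e-01,  4.41116655e-01, -8.26939915e-04],
       [ 4.41117333e-01,  8.97448863e-01, -1.01834309e-03],
       [ 2.92928192e-04, -1.27868891e-03, -9.99999140e-01]]), 'ft_force': array([-0.30776565,  1.27933633,  0.07998317]), 'ft_torque': array([ 0.00173269, -0.01536221,  0.00855497]), 'finger_force': 0.0, 'grip_width': 0.08534454178053158}
top {'intrinsics': array([[476.26646638,   0.        , 329.73634817],
       [  0.        , 476.26646638, 242.18664737],
       [  0.        ,   0.        ,   1.        ]]), 'xyz': array([ 0.40656001, -0.05252662,  1.08203123]), 'rotation': array([[-0.02182191,  0.99253608, -0.11998306],
       [-0.99948276, -0.02449379, -0.02083916],
       [-0.02362246,  0.11946625,  0.9925572 ]])}
side {'intrinsics': array([[488.8962499 ,   0.        , 329.40145064],
       [  0.        , 488.8962499 , 235.89438088],
       [  0.        ,   0.        ,   1.        ]]), 'xyz': array([ 0.21383698, -0.77925596,  0.93789986]), 'rotation': array([[ 0.89957297,  0.33786578, -0.27679447],
       [-0.43646606,  0.67172664, -0.59856553],
       [-0.0163046 ,  0.65926477,  0.75173408]])}
```

View pics/top0.png

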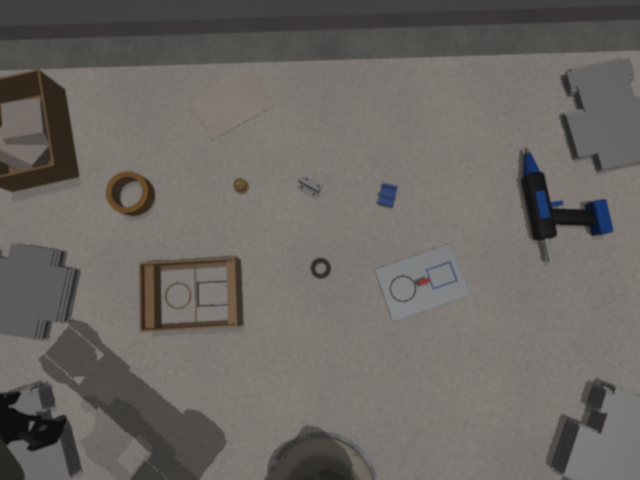

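View pics/side0.png

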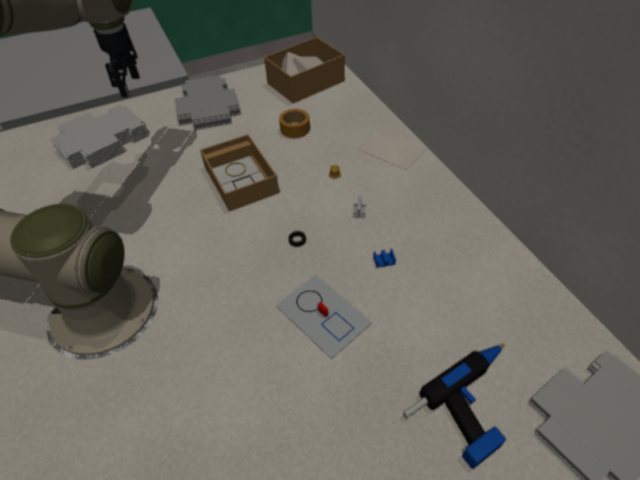

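The top view shows the carton at about (190,294), with the round nest at (178,295) and square nest at (212,293). The tape is at (130,193), nozzle (240,185), bracket (310,186), clamp (387,195), ring (320,268), divider (422,282) and gun (540,210). The side view agrees. Next is an enlarged crop.

```bash
cat > h.py <<'E'
from station import status, grab_frame, camera_params, ticket, r
import cv2,numpy as np
def px2w(p,u,v,z):
    K=p['intrinsics'];R=p['rotation'];c=p['xyz']
    d=R@np.array([(u-K[0,2])/K[0,0],-(v-K[1,2])/K[1,1],-1.])
    return c+d*(z-c[2])/d[2]
def w2px(p,P):
    K=p['intrinsics'];q=p['rotation'].T@(np.asarray(P)-p['xyz'])
    return K[0,2]+K[0,0]*q[0]/-q[2], K[1,2]-K[1,1]*q[1]/-q[2]
def yaw(): # angle of the tool y axis (closing line) in world
    R=status.get_obs()['tcp_rot']; return np.arctan2(R[1,1],R[0,1])
def to(x,y,z,ang=None):
    """remaining shift in tool axes (after turning), roll"""
    o=status.get_obs();R=o['tcp_rot'];a=yaw();roll=0
    if ang is not None:
        da=(ang-a+np.pi/2)%np.pi-np.pi/2; roll=-da; a=a+da
    d=np.array([x,y,z])-o['ee_pos']
    ty=np.array([np.cos(a),np.sin(a)]); tx=np.array([-ty[1],ty[0]])  # z down: x = y cross z
    return dict(before=np.round(R.T@d,4),after=np.round([tx@d[:2]*1, ty@d[:2], -d[2]],4),roll=round(roll,4),q6=round(o['q'][5],3))
E
python3 - <<'E'
from h import *
o=status.get_obs();R=o['tcp_rot'];print(to(*(o['ee_pos']+R[:,0])))
im=cv2.imread('pics/top0.png')
cv2.imwrite('pics/c1.png',cv2.resize(im[230:345,125:255],None,fx=6,fy=5.2 and 6*1.0*0.85,interpolation=cv2.INTER_CUBIC)) if 0 else None
cv2.imwrite('pics/c1.png',cv2.resize(im[160:340,225:475],None,fx=3.2,fy=3.2,interpolation=cv2.INTER_CUBIC))
cv2.imwrite('pics/c2.png',cv2.resize(im[245:345,130:250],None,fx=6,fy=6,interpolation=cv2.INTER_CUBIC))
E
```

```text
{'before': array([ 1., -0.,  0.]), 'after': array([ 1.e+00,  0.e+00, -3.e-04]), 'roll': 0, 'q6': np.float64(-0.223)}
```

View pics/c1.png

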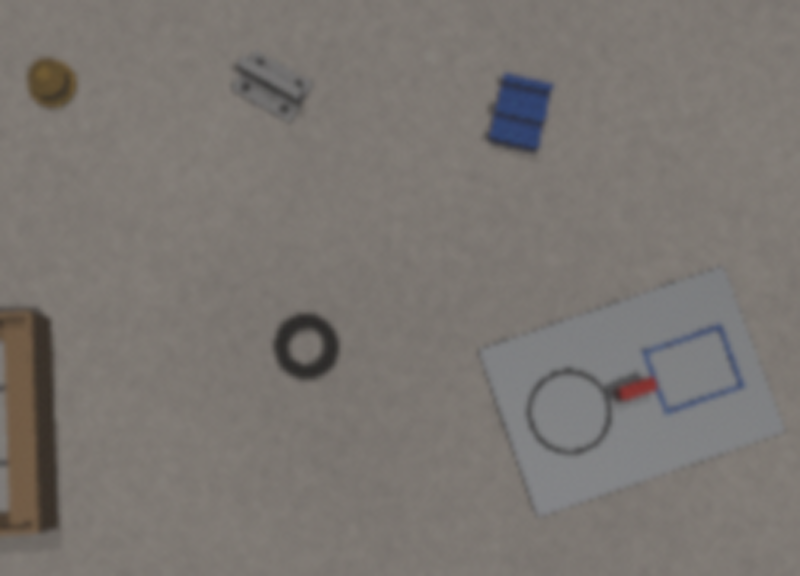

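View pics/c2.png

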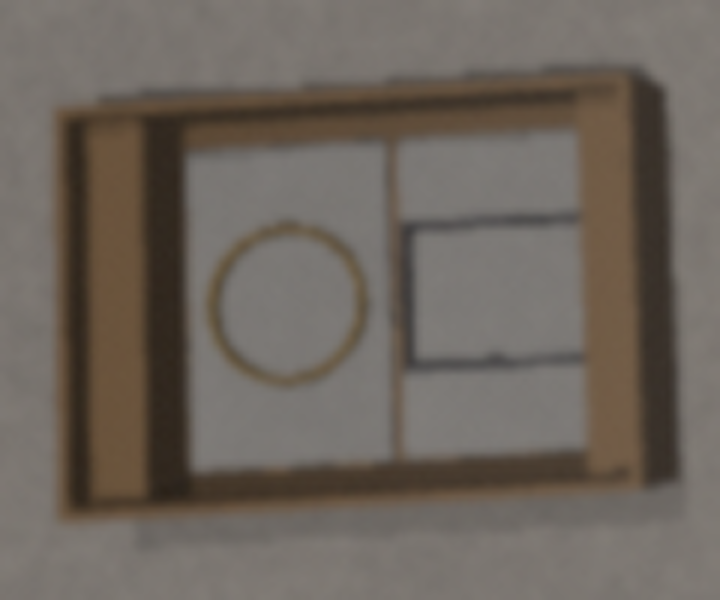

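c1 shows the nozzle tip at about (47,75), the bracket web from (236,66) to (300,102) and the ring at (306,346). It also shows the clamp top around (521,112), and the divider corners at (480,350), (720,267), (785,430) and (540,516). c2 shows the carton rim corners at (60,107), (632,72), (645,488) and (62,520), with the round rim at (288,303). The round nest is in the left half (+y).

```bash
python3 - <<'E'
from h import *
p=camera_params('top'); np.set_printoptions(precision=4,suppress=True)
f=lambda x,y,z,s=3.2,ox=225,oy=160: px2w(p,(x+.5)/s-.5+ox,(y+.5)/s-.5+oy,z)[:2]
g=lambda x,y,z: f(x,y,z,6,130,245)
C=np.array([g(60,107,.066),g(632,72,.066),g(645,488,.066),g(62,520,.066)])
print('carton',C,C.mean(0),[np.linalg.norm(C[i]-C[i-3]) for i in range(4)])
for i,j in((0,1),(3,2)): d=C[i]-C[j]; print('y-axis ang',np.degrees(np.arctan2(d[1],d[0])))
print('ring c',g(288,303,.01),'ring w',g(210,303,.01)-g(368,303,.01))
D=np.array([f(480,350,.005),f(720,267,.005),f(785,430,.005),f(540,516,.005)])
print('div',D.mean(0),[np.linalg.norm(D[i]-D[i-3]) for i in range(4)],'circ',f(569,411,.005),'rect',f(693,369,.005))
for i,j in((0,1),(3,2)): d=D[i]-D[j]; print('ang',np.degrees(np.arctan2(d[1],d[0])))
print('seal',f(306,346,.014)); print('noz tip',f(47,75,.034),'flange',f(53,84,.003))
a,b=f(236,66,.033),f(300,102,.033); print('web',a,b,(a+b)/2,np.linalg.norm(a-b),np.degrees(np.arctan2(*(a-b)[::-1])))
T=np.array([f(505,75,.022),f(552,83,.022),f(536,152,.022),f(489,142,.022)]);print('clamp',T.mean(0),[np.linalg.norm(T[i]-T[i-3]) for i in range(4)])
for i,j in((0,3),(1,2)): d=T[i]-T[j]; print('ang',np.degrees(np.arctan2(d[1],d[0])))
print('tape',px2w(p,130,193,.046)); print(camera_params('wrist'))
E
```

```text
carton [[0.4955 0.3803]
 [0.5032 0.1735]
 [0.3559 0.1686]
 [0.349  0.3757]] [0.4259 0.2745] [np.float64(0.206897216571278), np.float64(0.14736039664672004), np.float64(0.20720912460549534), np.float64(0.1465690567831252)]
y-axis ang 92.12966673846341
y-axis ang 91.91042611169698
ring c [0.4245 0.3157] ring w [0.0013 0.0598]
div [ 0.4426 -0.235 ] [np.float64(0.1799264976859105), np.float64(0.12201784675353597), np.float64(0.1814746572213531), np.float64(0.12248040092458375)] circ [ 0.429  -0.1909] rect [ 0.4564 -0.2788]
ang 107.72266262291141
ang 107.87414346307413
seal [ 0.4783 -0.0076]
noz tip [0.6728 0.1709] flange [0.6739 0.1731]
web [0.6759 0.0372] [ 0.6487 -0.0075] [0.6623 0.0148] 0.052288361502971926 58.725256248939054
clamp [ 0.6391 -0.1629] [np.float64(0.03368013708524463), np.float64(0.05107207811035448), np.float64(0.0337731945701784), np.float64(0.049733172593035314)]
ang -15.100863076487931
ang -14.931751759170474
tape [0.6539 0.4146 0.046 ]
{'intrinsics': array([[340.996 ,   0.    , 322.0353],
       [  0.    , 340.996 , 241.3091],
       [  0.    ,   0.    ,   1.    ]]), 'xyz': array([0.1579, 0.5073, 0.3739]), 'rotation': array([[ 0.4394, -0.8511, -0.2874],
       [ 0.8983,  0.4157,  0.1423],
       [-0.0016, -0.3207,  0.9472]])}
```

Emit:
servo_tool --plan '[{"offset": [0,0,0],"roll": 0.18},{"offset": [0,0,0],"roll": 0.18},{"offset": [0,0,0],"roll": 0.18},{"offset": [0,0,0],"roll": 0.18},{"offset": [0,0,0],"roll": 0.18},{"offset": [0,0,0],"roll": 0.178},{"offset": [-0.0314,0.0431,0],"roll": 0},{"offset": [-0.0314,0.0431,0],"roll": 0}]' --fingers 1

```text
t: 1.1
ee_pos: [0.3206, 0.4108, 0.231]
tcp_rot: [[-0.037, 0.999, -0.0], [0.999, 0.037, -0.0], [-0.0, -0.0, -1.0]]
ft_force: [0.8, 0.5, -0.9]
grip_width: 0.0853
finger_force: 0.0
```

Emit:
servo_tool --plan '[{"offset": [-0.0314,0.0431,0.012],"roll": 0},{"offset": [-0.0314,0.0431,0.012],"roll": 0},{"offset": [-0.0314,0.0431,0.012],"roll": 0},{"offset": [-0.0314,0.0431,0.012],"roll": 0},{"offset": [-0.0314,0.0431,0.012],"roll": 0},{"offset": [-0.0314,0.0431,0.012],"roll": 0},{"offset": [-0.0314,0.0431,0.012],"roll": 0},{"offset": [-0.0314,0.0431,0.012],"roll": 0}]'

```text
t: 2.1
ee_pos: [0.6747, 0.1717, 0.1345]
tcp_rot: [[-0.036, 0.999, -0.001], [0.999, 0.036, 0.0], [0.0, -0.001, -1.0]]
ft_force: [-0.1, -0.5, 1.5]
grip_width: 0.0856
finger_force: 0.0
```

```bash
cat > t.py <<'E'
import sys
from h import *
a=[float(v) for v in sys.argv[1:]]
o=status.get_obs()
print('t',round(o['t'],2),'pos',np.round(o['ee_pos'],4),'yaw',round(np.degrees(yaw()),2),'w',round(o['grip_width'],4),'F',np.round(o['ft_force'],1))
if len(a)>3:a[3]=np.radians(a[3])
if a: print(to(*a))
E
python3 t.py .6733 .172 .008 2
python3 - <<'E'
from h import *
im,d=grab_frame('wrist');p=camera_params('wrist');cv2.imwrite('pics/w1.png',im[:,:,::-1])
print(w2px(p,[.6733,.172,.034]),w2px(p,[.6733,.172,0.]))
E
```

```text
t 2.1 pos [0.6747 0.1717 0.1345] yaw 2.06 w 0.0856 F [-0.1 -0.5  1.5]
{'before': array([ 0.0003, -0.0013,  0.1265]), 'after': array([ 0.0003, -0.0014,  0.1265]), 'roll': np.float64(0.001), 'q6': np.float64(0.045)}
(np.float64(315.3069450753345), np.float64(235.22947023485767)) (np.float64(316.22277288808897), np.float64(222.72695732240066))
```

View pics/w1.png

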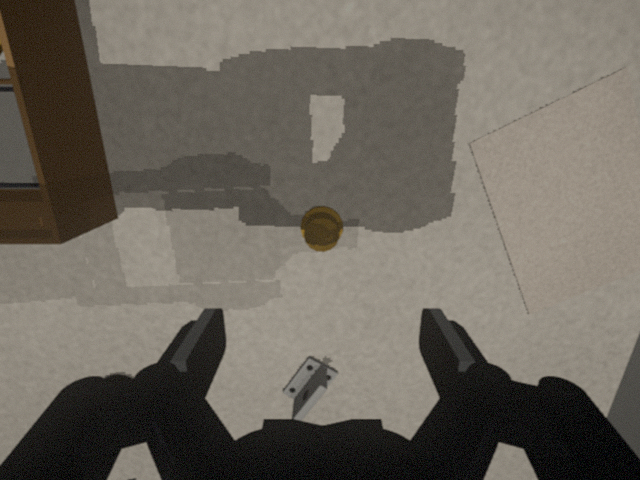

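The wrist view has the nozzle flange at about (322,224), midway between the fingers at 223 and 421. So it is centred on the closing line and I can go straight down.

Emit:
servo_tool --plan '[{"offset": [0,0,0.03],"roll": 0},{"offset": [0,0,0.03],"roll": 0},{"offset": [0,0,0.03],"roll": 0},{"offset": [0,0,0.02],"roll": 0},{"offset": [0,0,0.01],"roll": 0},{"offset": [0,0,0.006],"roll": 0},{"offset": [0,0,0],"roll": 0},{"offset": [0,0,0],"roll": 0}]'

```text
t: 3.15
ee_pos: [0.674, 0.1729, 0.0102]
tcp_rot: [[-0.036, 0.999, 0.001], [0.999, 0.036, 0.0], [0.0, 0.001, -1.0]]
ft_force: [0.5, -0.3, 0.7]
grip_width: 0.0852
finger_force: 0.0
```

Emit:
servo_tool --plan '[{"offset": [0,0,0],"roll": 0},{"offset": [0,0,0],"roll": 0},{"offset": [0,0,0],"roll": 0},{"offset": [0,0,0],"roll": 0},{"offset": [0,0,0],"roll": 0},{"offset": [0,0,0],"roll": 0},{"offset": [0,0,0],"roll": 0},{"offset": [0,0,0],"roll": 0}]' --fingers -1

```text
t: 4.15
ee_pos: [0.6739, 0.1729, 0.0097]
tcp_rot: [[-0.036, 0.999, 0.001], [0.999, 0.036, 0.0], [0.0, 0.001, -1.0]]
ft_force: [-0.4, 0.6, 5.4]
grip_width: 0.0257
finger_force: 59.7
```

```bash
python3 t.py .4246 .3145 .016 2
```

```text
t 4.15 pos [0.6739 0.1729 0.0097] yaw 2.06 w 0.0257 F [-0.4  0.6  5.4]
{'before': array([ 0.1505, -0.244 , -0.0065]), 'after': array([ 0.1502, -0.2442, -0.0063]), 'roll': np.float64(0.0011), 'q6': np.float64(0.047)}
```

Emit:
servo_tool --plan '[{"offset": [0,0,-0.03],"roll": 0},{"offset": [0,0,-0.05],"roll": 0},{"offset": [0.01,-0.0242,-0.04],"roll": 0},{"offset": [0.025,-0.04,0],"roll": 0},{"offset": [0.025,-0.04,0],"roll": 0},{"offset": [0.025,-0.04,0],"roll": 0},{"offset": [0.025,-0.04,0],"roll": 0},{"offset": [0.025,-0.04,0],"roll": 0}]'

```text
t: 5.15
ee_pos: [0.4428, 0.3002, 0.1286]
tcp_rot: [[-0.036, 0.999, -0.001], [0.999, 0.036, -0.0], [-0.0, -0.001, -1.0]]
ft_force: [0.3, 0.4, -1.4]
grip_width: 0.0259
finger_force: 59.4
```

Emit:
servo_tool --plan '[{"offset": [0.0152,-0.02,0],"roll": 0},{"offset": [0,0,0],"roll": 0},{"offset": [0,0,0],"roll": 0},{"offset": [0,0,0],"roll": 0},{"offset": [0,0,0],"roll": 0},{"offset": [0,0,0],"roll": 0},{"offset": [0,0,0],"roll": 0},{"offset": [0,0,0],"roll": 0}]'

```text
t: 6.15
ee_pos: [0.4242, 0.3142, 0.1293]
tcp_rot: [[-0.036, 0.999, 0.0], [0.999, 0.036, 0.0], [0.0, 0.0, -1.0]]
ft_force: [0.1, 0.4, -0.8]
grip_width: 0.0256
finger_force: 59.4
```

```bash
python3 t.py .4246 .3145 .017 2; python3 - <<'E'
from h import *
im,d=grab_frame('wrist');p=camera_params('wrist');cv2.imwrite('pics/w2.png',im[:,:,::-1])
print(w2px(p,[.4246,.3145,.012]))
E
```

```text
t 6.15 pos [0.4242 0.3142 0.1293] yaw 2.06 w 0.0256 F [ 0.1  0.4 -0.8]
{'before': array([0.0003, 0.0004, 0.1123]), 'after': array([0.0003, 0.0004, 0.1123]), 'roll': np.float64(0.0011), 'q6': np.float64(0.379)}
(np.float64(321.7344025131922), np.float64(233.84174231306784))
```

View pics/w2.png

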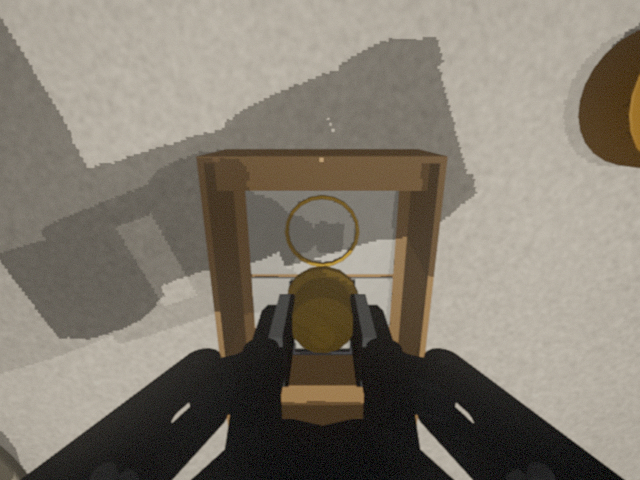

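The wrist view shows the nest ring at (322,230), predicted at (322,234), so the position is within 3 mm. The nozzle is held upright, so I lower it.

Emit:
servo_tool --plan '[{"offset": [0.0015,0,0.03],"roll": 0},{"offset": [0,0,0.03],"roll": 0},{"offset": [0,0,0.03],"roll": 0},{"offset": [0,0,0.012],"roll": 0},{"offset": [0,0,0.006],"roll": 0},{"offset": [0,0,0.0025],"roll": 0},{"offset": [0,0,0],"roll": 0},{"offset": [0,0,0],"roll": 0}]'

```text
t: 7.2
ee_pos: [0.4244, 0.3158, 0.0194]
tcp_rot: [[-0.036, 0.999, 0.001], [0.999, 0.036, 0.0], [0.0, 0.001, -1.0]]
ft_force: [-0.1, -0.1, -0.5]
grip_width: 0.026
finger_force: 59.4
```

Emit:
servo_tool --plan '[{"offset": [0,0,0.0005],"roll": 0},{"offset": [0,0,0.0005],"roll": 0},{"offset": [0,0,0.0005],"roll": 0},{"offset": [0,0,0],"roll": 0},{"offset": [0,0,0],"roll": 0},{"offset": [0,0,0],"roll": 0},{"offset": [0,0,0],"roll": 0},{"offset": [0,0,0],"roll": 0}]'

```text
t: 8.2
ee_pos: [0.4241, 0.3157, 0.0173]
tcp_rot: [[-0.036, 0.999, 0.0], [0.999, 0.036, 0.0], [0.0, 0.0, -1.0]]
ft_force: [0.3, 0.3, -1.7]
grip_width: 0.0258
finger_force: 59.4
```

Emit:
servo_tool --plan '[{"offset": [0,0,0.0005],"roll": 0},{"offset": [0,0,0.0005],"roll": 0},{"offset": [0,0,0],"roll": 0},{"offset": [0,0,0],"roll": 0},{"offset": [0,0,0],"roll": 0},{"offset": [0,0,0],"roll": 0},{"offset": [0,0,0],"roll": 0},{"offset": [0,0,0],"roll": 0}]'

```text
t: 9.2
ee_pos: [0.4241, 0.3157, 0.0167]
tcp_rot: [[-0.036, 0.999, 0.0], [0.999, 0.036, 0.0], [0.0, 0.0, -1.0]]
ft_force: [-3.2, -2.0, 5.3]
grip_width: 0.0258
finger_force: 60.2
```

Emit:
servo_tool --plan '[{"offset": [0,0,0],"roll": 0},{"offset": [0,0,0],"roll": 0},{"offset": [0,0,0],"roll": 0},{"offset": [0,0,0],"roll": 0},{"offset": [0,0,0],"roll": 0},{"offset": [0,0,-0.01],"roll": 0},{"offset": [0,0,-0.03],"roll": 0},{"offset": [0,0,-0.04],"roll": 0}]' --fingers 0.3

```text
t: 10.2
ee_pos: [0.4238, 0.3155, 0.0974]
tcp_rot: [[-0.036, 0.999, -0.001], [0.999, 0.036, -0.0], [-0.0, -0.001, -1.0]]
ft_force: [1.4, 0.5, -0.2]
grip_width: 0.0556
finger_force: 0.0
```

Emit:
servo_tool --plan '[{"offset": [0,0,-0.04],"roll": 0},{"offset": [-0.0515,0.0375,0],"roll": 0},{"offset": [-0.0515,0.0375,0],"roll": 0},{"offset": [-0.0515,0.0375,0],"roll": 0},{"offset": [-0.0515,0.0375,0],"roll": 0},{"offset": [-0.0515,0.0375,0],"roll": 0},{"offset": [-0.0515,0.0375,0],"roll": 0},{"offset": [0,0,0],"roll": 0.145}]'

```text
t: 11.2
ee_pos: [0.6571, 0.0167, 0.1362]
tcp_rot: [[0.116, 0.993, 0.001], [0.993, -0.116, -0.001], [-0.001, 0.001, -1.0]]
ft_force: [0.0, 0.9, -0.1]
grip_width: 0.0557
finger_force: 0.0
```

Emit:
servo_tool --plan '[{"offset": [0,0,0],"roll": 0.145},{"offset": [0,0,0],"roll": 0.145},{"offset": [0,0,0],"roll": 0.145},{"offset": [0,0,0],"roll": 0},{"offset": [0,0,0],"roll": 0},{"offset": [0,0,0],"roll": 0},{"offset": [0,0,0],"roll": 0},{"offset": [0,0,0],"roll": 0}]'

```text
t: 12.2
ee_pos: [0.6556, 0.0207, 0.1363]
tcp_rot: [[0.517, 0.856, -0.0], [0.856, -0.517, -0.0], [-0.0, -0.0, -1.0]]
ft_force: [-0.9, 0.5, -0.3]
grip_width: 0.0555
finger_force: 0.0
```

```bash
python3 t.py .6623 .0148 .009 -31.3; python3 - <<'E'
from h import *
im,d=grab_frame('wrist');p=camera_params('wrist')
for P in([.6759,.0372,.033],[.6487,-.0075,.033],[.6623,.0148,0]):print(w2px(p,P))
im2,d=grab_frame('top')
a=im[:,:,::-1][100:400,120:520]; b=cv2.resize(im2[245:345,130:250,::-1],(400,333))[:300]
cv2.imwrite('pics/w3.png',np.hstack([a,b]))
E
```

```text
t 12.2 pos [0.6556 0.0207 0.1363] yaw -31.15 w 0.0555 F [-0.9  0.5 -0.3]
{'before': array([-0.0016,  0.0088,  0.1273]), 'after': array([-0.0016,  0.0088,  0.1273]), 'roll': np.float64(0.0027), 'q6': np.float64(0.397)}
(np.float64(332.8860136453178), np.float64(208.63605447917857))
(np.float64(331.88418104728413), np.float64(273.4648913094293))
(np.float64(331.36079068239764), np.float64(229.5976923898612))
```

View pics/w3.png

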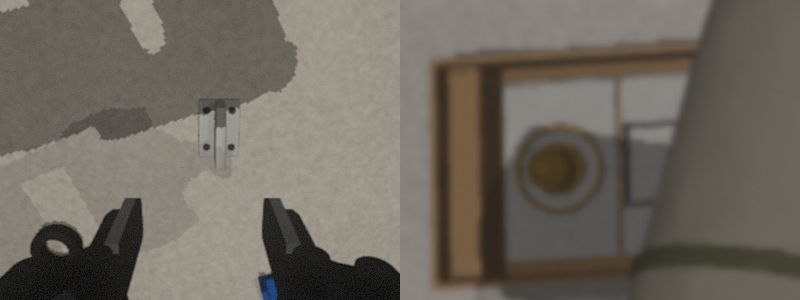

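The left crop shows the bracket web at full-frame (340,207) to (341,268), and the finger midline at 322. That makes the bracket about 14 mm to +tool-y, 5 mm more than the top camera gave. The right crop shows the nozzle standing inside its rim.

Emit:
servo_tool --plan '[{"offset": [0,0.0135,0.02],"roll": 0},{"offset": [0,0,0.03],"roll": 0},{"offset": [0,0,0.03],"roll": 0},{"offset": [0,0,0.025],"roll": 0},{"offset": [0,0,0.013],"roll": 0},{"offset": [0,0,0.008],"roll": 0},{"offset": [0,0,0],"roll": 0},{"offset": [0,0,0],"roll": 0}]' --fingers 0.5

```text
t: 13.3
ee_pos: [0.6676, 0.0136, 0.0112]
tcp_rot: [[0.518, 0.856, 0.001], [0.856, -0.518, -0.0], [0.001, 0.001, -1.0]]
ft_force: [0.4, -0.2, 0.5]
grip_width: 0.0639
finger_force: 0.0
```

Emit:
servo_tool --plan '[{"offset": [0,0,0],"roll": 0},{"offset": [0,0,0],"roll": 0},{"offset": [0,0,0],"roll": 0},{"offset": [0,0,0],"roll": 0},{"offset": [0,0,0],"roll": 0},{"offset": [0,0,0],"roll": 0},{"offset": [0,0,0],"roll": 0},{"offset": [0,0,0],"roll": 0}]' --fingers -1

```text
t: 14.3
ee_pos: [0.6673, 0.0137, 0.0106]
tcp_rot: [[0.518, 0.856, 0.0], [0.856, -0.518, -0.0], [0.0, 0.0, -1.0]]
ft_force: [-0.4, -0.3, 5.5]
grip_width: 0.007
finger_force: 60.2
```

```bash
python3 t.py .4273 .2345 .017 2
```

```text
t 14.3 pos [0.6673 0.0137 0.0106] yaw -31.17 w 0.007 F [-0.4 -0.3  5.5]
{'before': array([ 0.0647, -0.3196, -0.0066]), 'after': array([ 0.229 , -0.2322, -0.0064]), 'roll': np.float64(-0.5789), 'q6': np.float64(0.389)}
```

Emit:
servo_tool --plan '[{"offset": [0,0,-0.03],"roll": 0},{"offset": [0,0,-0.05],"roll": 0},{"offset": [0,0,-0.045],"roll": 0},{"offset": [0,0,0],"roll": -0.145},{"offset": [0,0,0],"roll": -0.145},{"offset": [0,0,0],"roll": -0.145},{"offset": [0,0,0],"roll": -0.144},{"offset": [0.0327,-0.0332,0],"roll": 0}]'

```text
t: 15.3
ee_pos: [0.633, 0.0439, 0.1337]
tcp_rot: [[-0.034, 0.999, -0.001], [0.999, 0.034, -0.0], [-0.0, -0.001, -1.0]]
ft_force: [0.2, 0.5, -1.9]
grip_width: 0.0065
finger_force: 59.6
```

Emit:
servo_tool --plan '[{"offset": [0.0327,-0.0332,0],"roll": 0},{"offset": [0.0327,-0.0332,0],"roll": 0},{"offset": [0.0327,-0.0332,0],"roll": 0},{"offset": [0.0327,-0.0332,0],"roll": 0},{"offset": [0.0327,-0.0332,0],"roll": 0},{"offset": [0.0327,-0.0332,0],"roll": 0},{"offset": [0,0,0],"roll": 0},{"offset": [0,0,0],"roll": 0}]'

```text
t: 16.3
ee_pos: [0.4272, 0.2341, 0.1351]
tcp_rot: [[-0.035, 0.999, -0.0], [0.999, 0.035, -0.0], [-0.0, -0.0, -1.0]]
ft_force: [0.6, -0.0, -2.2]
grip_width: 0.007
finger_force: 59.7
```

```bash
python3 t.py .4273 .2345 .0176 2; python3 - <<'E'
from h import *
im,d=grab_frame('wrist');p=camera_params('wrist')
print(w2px(p,[.4273,.2345,.012]),w2px(p,[.4246,.3145,.012]))
cv2.imwrite('pics/w4.png',im[:,:,::-1])
E
```

```text
t 16.3 pos [0.4272 0.2341 0.1351] yaw 2.01 w 0.007 F [ 0.6 -0.  -2.2]
{'before': array([5.000e-04, 1.000e-04, 1.175e-01]), 'after': array([4.000e-04, 1.000e-04, 1.175e-01]), 'roll': np.float64(0.0002), 'q6': np.float64(0.225)}
(np.float64(321.0374664251707), np.float64(231.1805562451805)) (np.float64(321.19821572541684), np.float64(127.82645348327108))
```

View pics/w4.png

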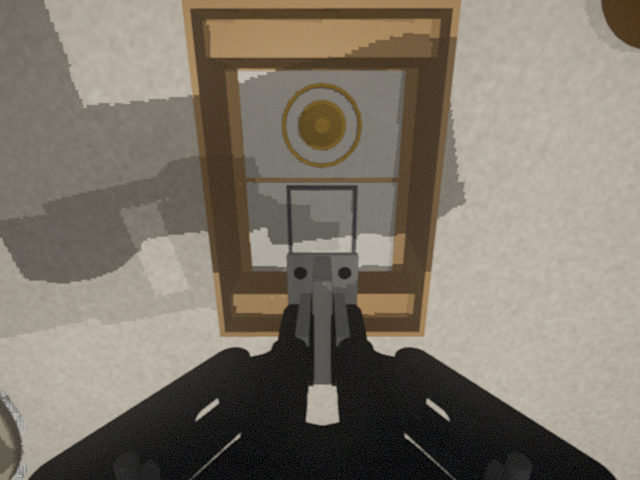

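The wrist view shows the nozzle centred in its rim at (322,125). The rectangular rim is centred at column 322, and the bracket is held square with its far base edge at row 254.

```bash
python3 - <<'E'
from h import *
p=camera_params('wrist');o=status.get_obs()
for z in (.1295,.1245):
  P=px2w(p,322,254,z); print(P-o['ee_pos'])
print(px2w(p,322,187,.012)-[.4273,.2345,0])
E
```

```text
[-5.57934344e-05  2.57544909e-02 -5.60032010e-03]
[ 3.47470239e-06  2.38418026e-02 -1.06003201e-02]
[-0.00052033  0.03614043  0.012     ]
```

Emit:
servo_tool --plan '[{"offset": [0.0005,0,0.03],"roll": 0},{"offset": [0,0,0.03],"roll": 0},{"offset": [0,0,0.03],"roll": 0},{"offset": [0,0,0.016],"roll": 0},{"offset": [0,0,0.007],"roll": 0},{"offset": [0,0,0.002],"roll": 0},{"offset": [0,0,0],"roll": 0},{"offset": [0,0,0],"roll": 0}]'

```text
t: 17.35
ee_pos: [0.4272, 0.2349, 0.0208]
tcp_rot: [[-0.035, 0.999, 0.001], [0.999, 0.035, 0.0], [0.0, 0.001, -1.0]]
ft_force: [-0.9, 0.5, -0.2]
grip_width: 0.0066
finger_force: 59.7
```

Emit:
servo_tool --plan '[{"offset": [0,0,0.0005],"roll": 0},{"offset": [0,0,0.0005],"roll": 0},{"offset": [0,0,0.0005],"roll": 0},{"offset": [0,0,0.0005],"roll": 0},{"offset": [0,0,0],"roll": 0},{"offset": [0,0,0],"roll": 0},{"offset": [0,0,0],"roll": 0},{"offset": [0,0,0],"roll": 0}]'

```text
t: 18.35
ee_pos: [0.4269, 0.2348, 0.0183]
tcp_rot: [[-0.035, 0.999, -0.0], [0.999, 0.035, 0.0], [0.0, -0.0, -1.0]]
ft_force: [-0.2, 0.2, -1.4]
grip_width: 0.0067
finger_force: 59.7
```

Emit:
servo_tool --plan '[{"offset": [0,0,0.0005],"roll": 0},{"offset": [0,0,0.0004],"roll": 0},{"offset": [0,0,0],"roll": 0},{"offset": [0,0,0],"roll": 0},{"offset": [0,0,0],"roll": 0},{"offset": [0,0,0],"roll": 0},{"offset": [0,0,0],"roll": 0},{"offset": [0,0,0],"roll": 0}]'

```text
t: 19.35
ee_pos: [0.4269, 0.2348, 0.0175]
tcp_rot: [[-0.035, 0.999, 0.0], [0.999, 0.035, -0.0], [-0.0, 0.0, -1.0]]
ft_force: [-2.6, -0.6, 5.9]
grip_width: 0.0068
finger_force: 60.5
```

Emit:
servo_tool --plan '[{"offset": [0,0,0],"roll": 0},{"offset": [0,0,0],"roll": 0},{"offset": [0,0,0],"roll": 0},{"offset": [0,0,0],"roll": 0},{"offset": [0,0,-0.01],"roll": 0},{"offset": [0,0,-0.03],"roll": 0},{"offset": [0,0,-0.05],"roll": 0},{"offset": [0,0,-0.04],"roll": 0}]' --fingers -0.2

```text
t: 20.35
ee_pos: [0.427, 0.2349, 0.1499]
tcp_rot: [[-0.035, 0.999, 0.002], [0.999, 0.035, 0.0], [0.0, 0.002, -1.0]]
ft_force: [1.0, 0.8, -0.3]
grip_width: 0.0342
finger_force: 0.0
```

Emit:
servo_tool --plan '[{"offset": [-0.0585,0,0],"roll": 0},{"offset": [-0.0585,0,0],"roll": 0},{"offset": [-0.0585,0,0],"roll": 0},{"offset": [-0.0585,0,0],"roll": 0},{"offset": [-0.0585,0,0],"roll": 0},{"offset": [-0.0585,0,0],"roll": 0},{"offset": [-0.0585,0,0],"roll": 0},{"offset": [-0.0585,0,0],"roll": 0}]'

```text
t: 21.35
ee_pos: [0.443, -0.2349, 0.1482]
tcp_rot: [[-0.035, 0.999, 0.001], [0.999, 0.035, -0.001], [-0.001, 0.001, -1.0]]
ft_force: [1.0, 0.5, 0.8]
grip_width: 0.0342
finger_force: 0.0
```

Emit:
servo_tool --plan '[{"offset": [0,0,0],"roll": -0.138},{"offset": [0,0,0],"roll": -0.138},{"offset": [0,0,0],"roll": 0},{"offset": [0,0,0],"roll": 0},{"offset": [0,0,0],"roll": 0},{"offset": [0,0,0],"roll": 0},{"offset": [0,0,0],"roll": 0},{"offset": [0,0,0],"roll": 0}]'

```text
t: 22.35
ee_pos: [0.4433, -0.2329, 0.1474]
tcp_rot: [[-0.306, 0.952, -0.0], [0.952, 0.306, -0.0], [-0.0, -0.0, -1.0]]
ft_force: [0.6, 0.6, 0.8]
grip_width: 0.0343
finger_force: 0.0
```

```bash
python3 t.py .4426 -.235 .009 17.8; python3 - <<'E'
from h import *
im,d=grab_frame('wrist');p=camera_params('wrist')
print(w2px(p,[.4426,-.235,.035]))
im2,d=grab_frame('top')
a=im[:,:,::-1][0:440,100:540]; b=cv2.resize(im2[245:345,130:250,::-1],(360,300));b=np.vstack([b,np.zeros((140,360,3),np.uint8)])
cv2.imwrite('pics/w5.png',np.hstack([a,b]))
E
```

```text
t 22.35 pos [ 0.4433 -0.2329  0.1474] yaw 17.81 w 0.0343 F [0.6 0.6 0.8]
{'before': array([-0.0018, -0.0013,  0.1384]), 'after': array([-0.0018, -0.0013,  0.1384]), 'roll': np.float64(0.0002), 'q6': np.float64(-1.029)}
(np.float64(319.71411617439304), np.float64(238.1277429371371))
```

View pics/w5.png

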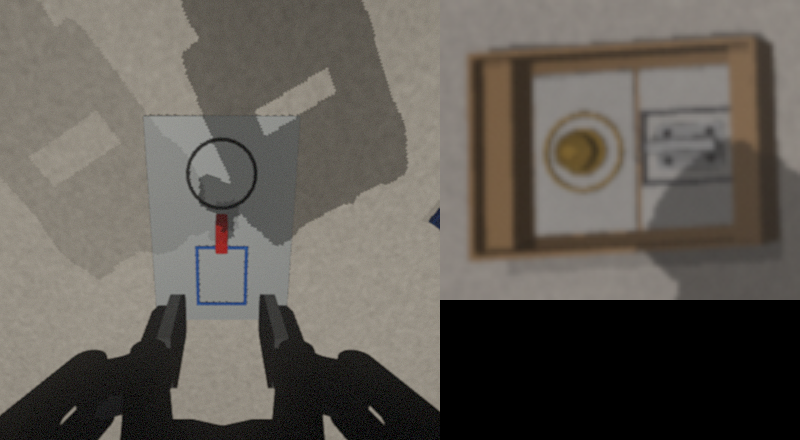

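The left crop has the red tab's top at full-frame (322,~238), predicted at (320,238). It lies on the finger midline and square to it. The right crop shows the bracket standing inside the rectangular rim and the nozzle in its rim.

Emit:
servo_tool --plan '[{"offset": [-0.0018,0,0.03],"roll": 0},{"offset": [0,0,0.035],"roll": 0},{"offset": [0,0,0.035],"roll": 0},{"offset": [0,0,0.023],"roll": 0},{"offset": [0,0,0.01],"roll": 0},{"offset": [0,0,0.005],"roll": 0},{"offset": [0,0,0],"roll": 0},{"offset": [0,0,0],"roll": 0}]'

```text
t: 23.45
ee_pos: [0.4441, -0.2349, 0.0101]
tcp_rot: [[-0.306, 0.952, 0.001], [0.952, 0.306, -0.001], [-0.001, 0.001, -1.0]]
ft_force: [0.5, -0.1, 0.2]
grip_width: 0.0344
finger_force: 0.0
```

Emit:
servo_tool --plan '[{"offset": [0,0,0],"roll": 0},{"offset": [0,0,0],"roll": 0},{"offset": [0,0,0],"roll": 0},{"offset": [0,0,0],"roll": 0},{"offset": [0,0,0],"roll": 0},{"offset": [0,0,0],"roll": 0},{"offset": [0,0,0],"roll": 0},{"offset": [0,0,0],"roll": 0}]' --fingers -1

```text
t: 24.45
ee_pos: [0.4441, -0.2348, 0.01]
tcp_rot: [[-0.306, 0.952, 0.001], [0.952, 0.306, -0.001], [-0.001, 0.001, -1.0]]
ft_force: [-1.1, 0.5, 5.5]
grip_width: 0.009
finger_force: 59.7
```

```bash
python3 t.py .426 .2755 .056 2
```

```text
t 24.45 pos [ 0.4441 -0.2348  0.01  ] yaw 17.82 w 0.009 F [-1.1  0.5  5.5]
{'before': array([ 0.4913,  0.139 , -0.0464]), 'after': array([ 5.106e-01, -3.000e-04, -4.600e-02]), 'roll': np.float64(0.2761), 'q6': np.float64(-1.031)}
```

Emit:
servo_tool --plan '[{"offset": [0,0,-0.02],"roll": 0},{"offset": [0,0,-0.05],"roll": 0},{"offset": [0,0,-0.05],"roll": 0},{"offset": [0,0,0],"roll": 0.138},{"offset": [0,0,0],"roll": 0.138},{"offset": [0,0,0],"roll": 0},{"offset": [0.03,0,0],"roll": 0},{"offset": [0.05,0,0],"roll": 0}]'

```text
t: 25.45
ee_pos: [0.4409, -0.1545, 0.1291]
tcp_rot: [[-0.036, 0.999, -0.0], [0.999, 0.036, 0.0], [0.0, -0.0, -1.0]]
ft_force: [0.4, 0.7, -0.6]
grip_width: 0.009
finger_force: 58.7
```

Emit:
servo_tool --plan '[{"offset": [0.056,0,0],"roll": 0},{"offset": [0.056,0,0],"roll": 0},{"offset": [0.056,0,0],"roll": 0},{"offset": [0.056,0,0],"roll": 0},{"offset": [0.056,0,0],"roll": 0},{"offset": [0.056,0,0],"roll": 0},{"offset": [0.056,0,0],"roll": 0},{"offset": [0.038,0,0],"roll": 0}]'

```text
t: 26.45
ee_pos: [0.4253, 0.2773, 0.1292]
tcp_rot: [[-0.04, 0.999, -0.0], [0.999, 0.04, -0.0], [-0.0, -0.0, -1.0]]
ft_force: [0.0, -0.4, -1.2]
grip_width: 0.0091
finger_force: 58.7
```

```bash
python3 t.py .426 .2755 .056 2; python3 - <<'E'
from h import *
im,d=grab_frame('wrist');p=camera_params('wrist');im2,d=grab_frame('side')
cv2.imwrite('pics/w6.png',np.hstack([im[0:440,100:540,::-1],cv2.resize(im2[110:220,180:300,::-1],(360,330))[np.r_[0:330,0:110]]]))
E
```

```text
t 26.45 pos [0.4253 0.2773 0.1292] yaw 2.29 w 0.0091 F [ 0.  -0.4 -1.2]
{'before': array([-0.0018,  0.0006,  0.0732]), 'after': array([-0.0018,  0.0006,  0.0732]), 'roll': np.float64(0.005), 'q6': np.float64(0.307)}
```

View pics/w6.png

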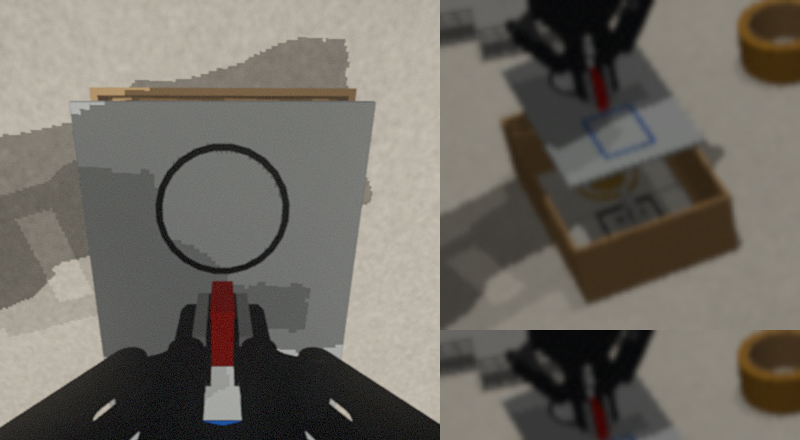

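The wrist view shows the divider's far edge at row 101, columns 70–375 in the crop. The carton's far rim is at row 88, columns 91–356, and both are centred near 322. The side view shows the divider level. I'll check the y offset from this.

```bash
python3 - <<'E'
from h import *
p=camera_params('wrist');o=status.get_obs();u=np.array([-.04,.999,0])
def rel(c,r,z): 
    P=px2w(p,c+100,r,z)-o['ee_pos']; return np.round([P[:2]@[.9994,.035],P[:2]@[-.035,.9994]],4)
zt=.1292-.010+.005
print('div',rel(70,102,zt),rel(375,101,zt),'rim',rel(91,88,.066),rel(356,88,.066))
E
```

```text
div [-0.0611  0.0909] [0.0615 0.0924] rim [-0.0727  0.1015] [0.074  0.1028]
```

Emit:
servo_tool --plan '[{"offset": [-0.0018,0.0006,0],"roll": 0.005},{"offset": [0,0,0.01],"roll": 0},{"offset": [0,0,0.02],"roll": 0},{"offset": [0,0,0.02],"roll": 0},{"offset": [0,0,0.013],"roll": 0},{"offset": [0,0,0.006],"roll": 0},{"offset": [0,0,0.002],"roll": 0},{"offset": [0,0,0],"roll": 0}]'

```text
t: 27.55
ee_pos: [0.4268, 0.2734, 0.0587]
tcp_rot: [[-0.03, 1.0, 0.001], [1.0, 0.03, 0.0], [0.0, 0.001, -1.0]]
ft_force: [0.1, 0.3, -1.2]
grip_width: 0.009
finger_force: 58.7
```

Emit:
servo_tool --plan '[{"offset": [0,0,0.0005],"roll": 0},{"offset": [0,0,0.0005],"roll": 0},{"offset": [0,0,0],"roll": 0},{"offset": [0,0,0],"roll": 0},{"offset": [0,0,0],"roll": 0},{"offset": [0,0,0],"roll": 0},{"offset": [0,0,0],"roll": 0},{"offset": [0,0,0],"roll": 0}]'

```text
t: 28.55
ee_pos: [0.4266, 0.2733, 0.0574]
tcp_rot: [[-0.03, 1.0, -0.0], [1.0, 0.03, -0.0], [-0.0, -0.0, -1.0]]
ft_force: [-0.5, 0.1, -0.6]
grip_width: 0.009
finger_force: 58.7
```

Emit:
servo_tool --plan '[{"offset": [0.002,-0.0005,0],"roll": -0.005},{"offset": [0,0,0.0005],"roll": 0},{"offset": [0,0,0.0005],"roll": 0},{"offset": [0,0,0.0003],"roll": 0},{"offset": [0,0,0],"roll": 0},{"offset": [0,0,0],"roll": 0},{"offset": [0,0,0],"roll": 0},{"offset": [0,0,0],"roll": 0}]'

```text
t: 29.55
ee_pos: [0.4261, 0.2753, 0.0561]
tcp_rot: [[-0.035, 0.999, 0.0], [0.999, 0.035, 0.0], [0.0, 0.0, -1.0]]
ft_force: [-0.5, 0.5, -1.7]
grip_width: 0.0088
finger_force: 58.7
```

Emit:
servo_tool --plan '[{"offset": [0,0,0.0005],"roll": 0},{"offset": [0,0,0.0003],"roll": 0},{"offset": [0,0,0],"roll": 0},{"offset": [0,0,0],"roll": 0},{"offset": [0,0,0],"roll": 0},{"offset": [0,0,0],"roll": 0},{"offset": [0,0,0],"roll": 0},{"offset": [0,0,0],"roll": 0}]'

```text
t: 30.55
ee_pos: [0.4261, 0.2753, 0.0559]
tcp_rot: [[-0.035, 0.999, 0.0], [0.999, 0.035, 0.0], [0.0, 0.0, -1.0]]
ft_force: [-3.7, -1.0, 6.5]
grip_width: 0.0088
finger_force: 59.9
```

Emit:
servo_tool --plan '[{"offset": [0,0,0],"roll": 0},{"offset": [0,0,0],"roll": 0},{"offset": [0,0,0],"roll": 0},{"offset": [0,0,0],"roll": 0},{"offset": [0,0,-0.01],"roll": 0},{"offset": [0,0,-0.03],"roll": 0},{"offset": [0,0,-0.05],"roll": 0},{"offset": [0,0,-0.05],"roll": 0}]' --fingers -0.2

```text
t: 31.55
ee_pos: [0.4258, 0.2752, 0.1975]
tcp_rot: [[-0.035, 0.999, 0.0], [0.999, 0.035, 0.0], [0.0, 0.0, -1.0]]
ft_force: [0.4, 0.5, -0.2]
grip_width: 0.0342
finger_force: 0.0
```

Emit:
servo_tool --plan '[{"offset": [0,0,0],"roll": 0},{"offset": [0,0,0],"roll": 0},{"offset": [0,0,0],"roll": 0},{"offset": [0,0,0],"roll": 0},{"offset": [0,0,0],"roll": 0},{"offset": [0,0,0],"roll": 0},{"offset": [0,0,0],"roll": 0},{"offset": [0,0,0],"roll": 0}]' --fingers 0.6

```text
t: 32.55
ee_pos: [0.426, 0.2753, 0.1953]
tcp_rot: [[-0.035, 0.999, -0.0], [0.999, 0.035, -0.0], [-0.0, -0.0, -1.0]]
ft_force: [-0.9, -0.3, 0.6]
grip_width: 0.0683
finger_force: 0.0
```

```bash
python3 t.py .4783 -.0076 .002 2; python3 - <<'E'
from h import *
c=camera_params('wrist');im,d=grab_frame('wrist')
print({k:v.tolist() for k,v in c.items()})
u=np.array([-.035,.9994]);x=np.array([.9994,.035]);C=np.array([.4261,.2753])
for s in(46,-46):print(w2px(c,[*(C+u*s/1000),.051]))
cv2.imwrite('pics/w7.png',cv2.resize(im[0:360,160:500,::-1],None,fx=1.6,fy=1.6))
E
```

```text
t 32.55 pos [0.426  0.2753 0.1953] yaw 2.01 w 0.0683 F [-0.9 -0.3  0.6]
{'before': array([-0.2845,  0.0423,  0.1933]), 'after': array([-0.2845,  0.0424,  0.1933]), 'roll': np.float64(0.0001), 'q6': np.float64(0.307)}
{'intrinsics': [[340.99596413059754, 0.0, 322.03534453737484], [0.0, 340.99596413059754, 241.30905570343597], [0.0, 0.0, 1.0]], 'xyz': [0.42417046197490965, 0.35788013044535255, 0.33835685659045955], 'rotation': [[0.9993187823687268, -0.03547505454061365, -0.010173087556094435], [0.036860870022895884, 0.9459949941087702, 0.3220787906433791], [-0.0018020727617531953, -0.32223437375067066, 0.9466582070141647]]}
(np.float64(321.41992518592315), np.float64(171.68053149243397))
(np.float64(321.2917216306472), np.float64(273.0072804049998))
```

View pics/w7.png

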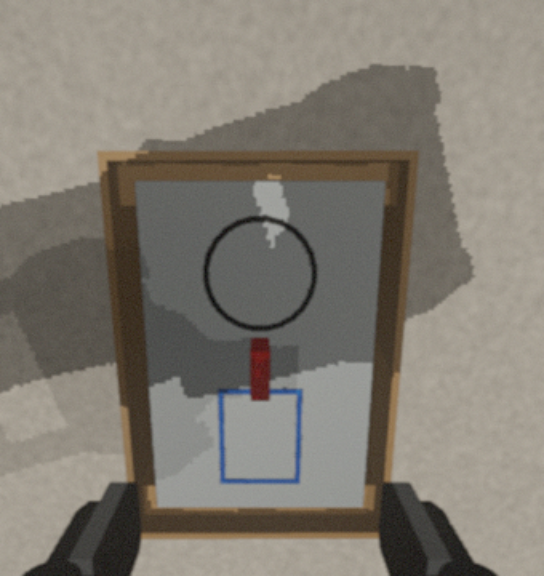

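The divider lies flat and evenly spaced in the carton. The circle is at full-frame (322.8,170.6) and the rectangle at (322.5,272.8), both within about 1 mm of prediction. The ring is next.

Emit:
servo_tool --plan '[{"offset": [-0.0474,0.0071,0],"roll": 0},{"offset": [-0.0474,0.0071,0],"roll": 0},{"offset": [-0.0474,0.0071,0.015],"roll": 0},{"offset": [-0.0474,0.0071,0.015],"roll": 0},{"offset": [-0.0474,0.0071,0.02],"roll": 0},{"offset": [-0.0475,0.0071,0.015],"roll": 0},{"offset": [0,0,0],"roll": 0},{"offset": [0,0,0],"roll": 0}]'

```text
t: 33.6
ee_pos: [0.4786, -0.0072, 0.1305]
tcp_rot: [[-0.035, 0.999, 0.0], [0.999, 0.035, 0.0], [0.0, 0.0, -1.0]]
ft_force: [0.7, -0.3, 0.3]
grip_width: 0.0682
finger_force: 0.0
```

```bash
python3 t.py .4783 -.0076 .002 2; python3 - <<'E'
from h import *
c=camera_params('wrist');im,d=grab_frame('wrist')
cv2.imwrite('pics/w8.png',im[:,:,::-1]);print(w2px(c,[.4783,-.0076,.014]))
E
```

```text
t 33.6 pos [ 0.4786 -0.0072  0.1305] yaw 2.0 w 0.0682 F [ 0.7 -0.3  0.3]
{'before': array([-0.0004, -0.0003,  0.1285]), 'after': array([-0.0004, -0.0003,  0.1285]), 'roll': np.float64(0.0), 'q6': np.float64(-0.296)}
(np.float64(320.7933709277459), np.float64(235.01865697673267))
```

View pics/w8.png

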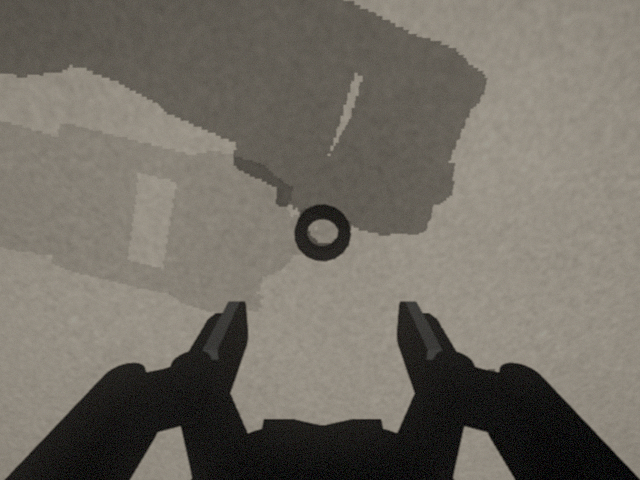

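The ring is at (322.5,233.5), predicted at (321,235), and lies on the finger midline at 322. I lower straight down.

Emit:
servo_tool --plan '[{"offset": [0.0005,0,0.03],"roll": 0},{"offset": [0,0,0.035],"roll": 0},{"offset": [0,0,0.03],"roll": 0},{"offset": [0,0,0.018],"roll": 0},{"offset": [0,0,0.01],"roll": 0},{"offset": [0,0,0.0055],"roll": 0},{"offset": [0,0,0],"roll": 0},{"offset": [0,0,0],"roll": 0}]'

```text
t: 34.65
ee_pos: [0.4789, -0.007, 0.0023]
tcp_rot: [[-0.035, 0.999, 0.001], [0.999, 0.035, -0.0], [-0.0, 0.001, -1.0]]
ft_force: [0.1, 0.4, -0.5]
grip_width: 0.0683
finger_force: 0.0
```

Emit:
servo_tool --plan '[{"offset": [0,0,0],"roll": 0},{"offset": [0,0,0],"roll": 0},{"offset": [0,0,0],"roll": 0},{"offset": [0,0,0],"roll": 0},{"offset": [0,0,0],"roll": 0},{"offset": [0,0,0],"roll": 0},{"offset": [0,0,0],"roll": 0},{"offset": [0,0,0],"roll": 0}]' --fingers -1

```text
t: 35.65
ee_pos: [0.4788, -0.0071, 0.0027]
tcp_rot: [[-0.035, 0.999, 0.001], [0.999, 0.035, -0.0], [-0.0, 0.001, -1.0]]
ft_force: [-3.7, 0.3, 11.7]
grip_width: 0.0431
finger_force: 59.4
```

```bash
python3 t.py .425 .322 .054 2
```

```text
t 35.65 pos [ 0.4788 -0.0071  0.0027] yaw 2.0 w 0.0431 F [-3.7  0.3 11.7]
{'before': array([ 0.3308, -0.0423, -0.0514]), 'after': array([ 0.3308, -0.0423, -0.0513]), 'roll': np.float64(-0.0), 'q6': np.float64(-0.295)}
```

Emit:
servo_tool --plan '[{"offset": [0,0,-0.02],"roll": 0},{"offset": [0,0,-0.05],"roll": 0},{"offset": [0,0,-0.05],"roll": 0},{"offset": [0.0413,-0.0053,0],"roll": 0},{"offset": [0.0413,-0.0053,0],"roll": 0},{"offset": [0.0413,-0.0053,0],"roll": 0},{"offset": [0.0413,-0.0053,0],"roll": 0},{"offset": [0.0413,-0.0053,0],"roll": 0}]'

```text
t: 36.65
ee_pos: [0.4445, 0.1997, 0.122]
tcp_rot: [[-0.035, 0.999, 0.0], [0.999, 0.035, 0.0], [0.0, 0.0, -1.0]]
ft_force: [-0.0, 0.0, -0.5]
grip_width: 0.0427
finger_force: 61.3
```

Emit:
servo_tool --plan '[{"offset": [0.0413,-0.0053,0],"roll": 0},{"offset": [0.0413,-0.0053,0],"roll": 0},{"offset": [0.0413,-0.0053,0],"roll": 0},{"offset": [0,0,0],"roll": 0},{"offset": [0,0,0],"roll": 0},{"offset": [0,0,0],"roll": 0},{"offset": [0,0,0],"roll": 0},{"offset": [0,0,0],"roll": 0}]'

```text
t: 37.65
ee_pos: [0.4248, 0.3213, 0.1219]
tcp_rot: [[-0.034, 0.999, 0.0], [0.999, 0.034, 0.0], [-0.0, 0.0, -1.0]]
ft_force: [1.1, 0.2, -0.3]
grip_width: 0.0428
finger_force: 61.3
```

```bash
python3 t.py .425 .322 .0537 2; python3 - <<'E'
from h import *
c=camera_params('wrist');im,d=grab_frame('wrist');cv2.imwrite('pics/w9raw.png',im[:,:,::-1])
print(w2px(c,[.425,.322,.051]))
E
```

```text
t 37.65 pos [0.4248 0.3213 0.1219] yaw 1.97 w 0.0428 F [ 1.1  0.2 -0.3]
{'before': array([0.0007, 0.0002, 0.0682]), 'after': array([0.0007, 0.0002, 0.0682]), 'roll': np.float64(-0.0006), 'q6': np.float64(0.393)}
(np.float64(321.19655852267107), np.float64(254.1433784981997))
```

Emit:
servo_tool --plan '[{"offset": [0.0007,0.0002,0.02],"roll": 0},{"offset": [0,0,0.02],"roll": 0},{"offset": [0,0,0.015],"roll": 0},{"offset": [0,0,0.007],"roll": 0},{"offset": [0,0,0.004],"roll": 0},{"offset": [0,0,0],"roll": 0},{"offset": [0,0,0],"roll": 0},{"offset": [0,0,0],"roll": 0}]'

```text
t: 38.7
ee_pos: [0.425, 0.3225, 0.0561]
tcp_rot: [[-0.035, 0.999, 0.001], [0.999, 0.035, 0.0], [0.0, 0.001, -1.0]]
ft_force: [0.0, 0.3, -0.4]
grip_width: 0.0427
finger_force: 61.3
```

Emit:
servo_tool --plan '[{"offset": [0,0,0.0005],"roll": 0},{"offset": [0,0,0.0005],"roll": 0},{"offset": [0,0,0],"roll": 0},{"offset": [0,0,0],"roll": 0},{"offset": [0,0,0],"roll": 0},{"offset": [0,0,0],"roll": 0},{"offset": [0,0,0],"roll": 0},{"offset": [0,0,0],"roll": 0}]'

```text
t: 39.7
ee_pos: [0.4248, 0.3224, 0.0548]
tcp_rot: [[-0.035, 0.999, 0.0], [0.999, 0.035, 0.0], [0.0, 0.0, -1.0]]
ft_force: [0.3, -0.6, -0.1]
grip_width: 0.043
finger_force: 61.3
```

Emit:
servo_tool --plan '[{"offset": [0,0,0.0005],"roll": 0},{"offset": [0,0,0.0005],"roll": 0},{"offset": [0,0,0.0003],"roll": 0},{"offset": [0,0,0],"roll": 0},{"offset": [0,0,0],"roll": 0},{"offset": [0,0,0],"roll": 0},{"offset": [0,0,0],"roll": 0},{"offset": [0,0,0],"roll": 0}]'

```text
t: 40.7
ee_pos: [0.4248, 0.3224, 0.0538]
tcp_rot: [[-0.035, 0.999, 0.0], [0.999, 0.035, 0.0], [0.0, 0.0, -1.0]]
ft_force: [-1.6, -1.5, 5.9]
grip_width: 0.043
finger_force: 61.9
```

Emit:
servo_tool --plan '[{"offset": [0,0,0],"roll": 0},{"offset": [0,0,0],"roll": 0},{"offset": [0,0,0],"roll": 0},{"offset": [0,0,0],"roll": 0},{"offset": [0,0,-0.01],"roll": 0},{"offset": [0,0,-0.03],"roll": 0},{"offset": [0,0,-0.05],"roll": 0},{"offset": [-0.0492,0.0202,0],"roll": 0}]' --fingers 0.4

```text
t: 41.7
ee_pos: [0.4478, 0.2757, 0.1478]
tcp_rot: [[-0.04, 0.999, 0.008], [0.999, 0.04, 0.003], [0.003, 0.008, -1.0]]
ft_force: [0.4, 0.1, -0.6]
grip_width: 0.0597
finger_force: 0.0
```

Emit:
servo_tool --plan '[{"offset": [-0.0492,0.0202,0],"roll": 0},{"offset": [-0.0492,0.0202,0],"roll": 0},{"offset": [-0.0492,0.0202,0],"roll": 0},{"offset": [-0.0492,0.0202,0],"roll": 0},{"offset": [-0.0492,0.0202,0],"roll": 0},{"offset": [-0.0492,0.0202,0],"roll": 0},{"offset": [-0.0492,0.0202,0],"roll": 0},{"offset": [-0.0492,0.0202,0],"roll": 0}]'

```text
t: 42.7
ee_pos: [0.6226, -0.1155, 0.1444]
tcp_rot: [[-0.035, 0.999, 0.001], [0.999, 0.035, -0.0], [-0.0, 0.001, -1.0]]
ft_force: [0.7, 0.6, -0.0]
grip_width: 0.06
finger_force: 0.0
```

Emit:
servo_tool --plan '[{"offset": [-0.0492,0.0202,0],"roll": 0},{"offset": [0,0,0],"roll": -0.182},{"offset": [0,0,0],"roll": -0.182},{"offset": [0,0,0],"roll": -0.182},{"offset": [0,0,0],"roll": -0.182},{"offset": [0,0,0],"roll": -0.182},{"offset": [0,0,0],"roll": -0.182},{"offset": [0,0,0],"roll": -0.182}]' --fingers 0.6

```text
t: 43.7
ee_pos: [0.6439, -0.1623, 0.1442]
tcp_rot: [[-0.967, 0.253, 0.0], [0.253, 0.967, -0.0], [-0.0, -0.0, -1.0]]
ft_force: [-0.8, 0.2, 0.7]
grip_width: 0.0685
finger_force: 0.0
```

Emit:
servo_tool --plan '[{"offset": [0,0,0],"roll": 0},{"offset": [0,0,0],"roll": 0},{"offset": [0,0,0],"roll": 0},{"offset": [0,0,0],"roll": 0},{"offset": [0,0,0],"roll": 0},{"offset": [0,0,0],"roll": 0},{"offset": [0,0,0],"roll": 0},{"offset": [0,0,0],"roll": 0}]'

```text
t: 44.7
ee_pos: [0.6439, -0.1622, 0.1435]
tcp_rot: [[-0.966, 0.259, -0.0], [0.259, 0.966, -0.0], [0.0, -0.0, -1.0]]
ft_force: [0.3, 0.5, 0.4]
grip_width: 0.0685
finger_force: 0.0
```

```bash
python3 t.py .644 -.1629 .004 75; python3 - <<'E'
from h import *
c=camera_params('wrist');im,d=grab_frame('wrist');im2,_=grab_frame('top')
print(w2px(c,[.644,-.1629,.022]))
cv2.imwrite('pics/w9.png',np.hstack([im[60:360,120:520,::-1],cv2.resize(im2[245:345,130:250,::-1],(360,300))]))
E
```

```text
t 44.7 pos [ 0.6439 -0.1622  0.1435] yaw 75.0 w 0.0685 F [0.3 0.5 0.4]
{'before': array([-0.0003, -0.0006,  0.1395]), 'after': array([-0.0003, -0.0006,  0.1395]), 'roll': np.float64(-0.0), 'q6': np.float64(-1.732)}
(np.float64(321.4143440966274), np.float64(232.740261313729))
```

View pics/w9.png

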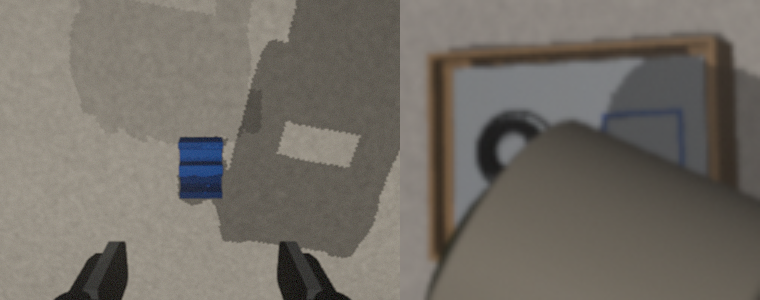

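The left crop shows the clamp square to the tool, columns 179–222 and rows 137–198. The right crop shows the ring inside the circle, partly occluded. I'll compute the clamp's offset along tool x.

```bash
python3 - <<'E'
from h import *
c=camera_params('wrist');o=status.get_obs();R=o['tcp_rot'];im,_=grab_frame('wrist')
hsv=cv2.cvtColor(im,cv2.COLOR_RGB2HSV);m=((hsv[...,0]>100)&(hsv[...,0]<130)&(hsv[...,1]>100)).astype('u1')[60:310];m[:,:250]=0;m[:,400:]=0
r_=np.where(m.sum(1)>20)[0]+60;q=np.where(m.sum(0)>20)[0];print(r_.min(),r_.max(),q.min(),q.max())
for dx in(0,.002,.004):
  b=np.r_[o['ee_pos'][:2],0]+R[:,0]*dx
  print(dx,[round(w2px(c,b+R[:,0]*s+[0,0,z])[1],1) for s,z in((.024,0),(.024,.022),(-.024,.022))])
E
```

```text
198 257 300 341
0 [np.float64(197.8), np.float64(203.4), np.float64(259.9)]
0.002 [np.float64(195.5), np.float64(200.9), np.float64(257.7)]
0.004 [np.float64(193.2), np.float64(198.4), np.float64(255.4)]
```

Emit:
servo_tool --plan '[{"offset": [0.0015,-0.001,0.03],"roll": 0},{"offset": [0,0,0.035],"roll": 0},{"offset": [0,0,0.035],"roll": 0},{"offset": [0,0,0.023],"roll": 0},{"offset": [0,0,0.01],"roll": 0},{"offset": [0,0,0.006],"roll": 0},{"offset": [0,0,0],"roll": 0},{"offset": [0,0,0],"roll": 0}]'

```text
t: 45.85
ee_pos: [0.6426, -0.163, 0.0054]
tcp_rot: [[-0.966, 0.259, 0.001], [0.259, 0.966, -0.001], [-0.001, -0.0, -1.0]]
ft_force: [-0.3, -0.3, 0.1]
grip_width: 0.0687
finger_force: 0.0
```

Emit:
servo_tool --plan '[{"offset": [0,0,0],"roll": 0},{"offset": [0,0,0],"roll": 0},{"offset": [0,0,0],"roll": 0},{"offset": [0,0,0],"roll": 0},{"offset": [0,0,0],"roll": 0},{"offset": [0,0,0],"roll": 0},{"offset": [0,0,0],"roll": 0},{"offset": [0,0,0],"roll": 0}]' --fingers -1

```text
t: 46.85
ee_pos: [0.6426, -0.163, 0.0052]
tcp_rot: [[-0.966, 0.259, 0.001], [0.259, 0.966, -0.0], [-0.001, -0.0, -1.0]]
ft_force: [0.2, 0.8, 5.9]
grip_width: 0.0345
finger_force: 60.3
```

```bash
python3 t.py .428 .2293 .056 2
```

```text
t 46.85 pos [ 0.6426 -0.163   0.0052] yaw 75.0 w 0.0345 F [0.2 0.8 5.9]
{'before': array([ 0.3087,  0.3234, -0.0512]), 'after': array([ 0.3995, -0.2007, -0.0508]), 'roll': np.float64(1.2741), 'q6': np.float64(-1.734)}
```

Emit:
servo_tool --plan '[{"offset": [0,0,-0.02],"roll": 0},{"offset": [0,0,-0.05],"roll": 0},{"offset": [0,0,-0.06],"roll": 0},{"offset": [0,0,0],"roll": 0.182},{"offset": [0,0,0],"roll": 0.182},{"offset": [0,0,0],"roll": 0.182},{"offset": [0,0,0],"roll": 0.182},{"offset": [0,0,0],"roll": 0.182}]'

```text
t: 47.85
ee_pos: [0.6421, -0.1628, 0.1355]
tcp_rot: [[-0.383, 0.924, 0.0], [0.924, 0.383, -0.0], [-0.0, 0.0, -1.0]]
ft_force: [0.1, 0.3, -0.6]
grip_width: 0.0341
finger_force: 59.9
```

Emit:
servo_tool --plan '[{"offset": [0,0,0],"roll": 0.182},{"offset": [0,0,0],"roll": 0.182},{"offset": [0,0,0],"roll": 0},{"offset": [0.0443,-0.0223,0],"roll": 0},{"offset": [0.0443,-0.0223,0],"roll": 0},{"offset": [0.0443,-0.0223,0],"roll": 0},{"offset": [0.0443,-0.0223,0],"roll": 0},{"offset": [0.0443,-0.0223,0],"roll": 0}]'

```text
t: 48.85
ee_pos: [0.5221, 0.0559, 0.1351]
tcp_rot: [[-0.039, 0.999, 0.001], [0.999, 0.039, -0.0], [-0.0, 0.001, -1.0]]
ft_force: [1.2, -0.0, -1.0]
grip_width: 0.0343
finger_force: 60.0
```

Emit:
servo_tool --plan '[{"offset": [0.0443,-0.0223,0],"roll": 0},{"offset": [0.0443,-0.0223,0],"roll": 0},{"offset": [0.0443,-0.0223,0],"roll": 0},{"offset": [0.0443,-0.0223,0],"roll": 0},{"offset": [0,0,0],"roll": 0},{"offset": [0,0,0],"roll": 0},{"offset": [0,0,0],"roll": 0},{"offset": [0,0,0],"roll": 0}]'

```text
t: 49.85
ee_pos: [0.4281, 0.2279, 0.1345]
tcp_rot: [[-0.034, 0.999, 0.0], [0.999, 0.034, -0.0], [-0.0, 0.0, -1.0]]
ft_force: [-0.6, 0.4, -0.3]
grip_width: 0.0343
finger_force: 60.0
```

```bash
python3 t.py .428 .2293 .0562 2; python3 - <<'E'
from h import *
c=camera_params('wrist');im,d=grab_frame('wrist');cv2.imwrite('pics/w10.png',im[:,:,::-1])
P=np.array([.425,.322]);print('circle',w2px(c,[*P,.051]))
o=status.get_obs();R=o['tcp_rot']
print('clamp far top edge row',[w2px(c,o['ee_pos']+R[:,0]*(.024+k)+[0,0,.022-.0052])[1] for k in(-.003,0,.003)])
E
```

```text
t 49.85 pos [0.4281 0.2279 0.1345] yaw 1.96 w 0.0343 F [-0.6  0.4 -0.3]
{'before': array([ 0.0014, -0.0001,  0.0783]), 'after': array([ 0.0014, -0.0001,  0.0783]), 'roll': np.float64(-0.0007), 'q6': np.float64(0.213)}
circle (np.float64(321.277222898061), np.float64(105.48005408434818))
clamp far top edge row [np.float64(284.1379899209593), np.float64(277.4400245628284), np.float64(270.6478318468924)]
```

View pics/w10.png

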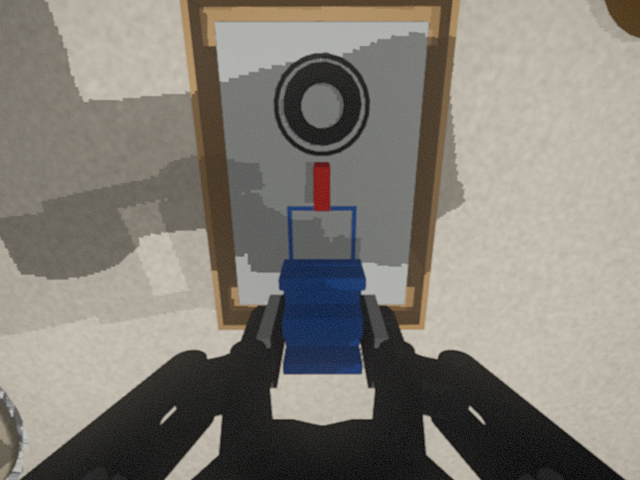

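The ring sits centred in the circle at (322,104). The clamp is square in the hand, with its far top edge at about row 276 (predicted 277). The rectangle is centred at column 322.

Emit:
servo_tool --plan '[{"offset": [0.0012,0,0.02],"roll": 0},{"offset": [0,0,0.025],"roll": 0},{"offset": [0,0,0.018],"roll": 0},{"offset": [0,0,0.009],"roll": 0},{"offset": [0,0,0.004],"roll": 0},{"offset": [0,0,0],"roll": 0},{"offset": [0,0,0],"roll": 0},{"offset": [0,0,0],"roll": 0}]'

```text
t: 50.9
ee_pos: [0.4278, 0.2299, 0.0589]
tcp_rot: [[-0.035, 0.999, 0.001], [0.999, 0.035, 0.0], [0.0, 0.001, -1.0]]
ft_force: [-0.4, -0.2, -1.2]
grip_width: 0.0341
finger_force: 60.0
```

Emit:
servo_tool --plan '[{"offset": [0,0,0.0005],"roll": 0},{"offset": [0,0,0.0005],"roll": 0},{"offset": [0,0,0],"roll": 0},{"offset": [0,0,0],"roll": 0},{"offset": [0,0,0],"roll": 0},{"offset": [0,0,0],"roll": 0},{"offset": [0,0,0],"roll": 0},{"offset": [0,0,0],"roll": 0}]'

```text
t: 51.9
ee_pos: [0.4276, 0.2298, 0.0575]
tcp_rot: [[-0.035, 0.999, -0.0], [0.999, 0.035, -0.0], [-0.0, -0.0, -1.0]]
ft_force: [0.4, -0.4, -1.1]
grip_width: 0.0345
finger_force: 60.0
```

Emit:
servo_tool --plan '[{"offset": [0,0,0.0005],"roll": 0},{"offset": [0,0,0.0005],"roll": 0},{"offset": [0,0,0.0004],"roll": 0},{"offset": [0,0,0],"roll": 0},{"offset": [0,0,0],"roll": 0},{"offset": [0,0,0],"roll": 0},{"offset": [0,0,0],"roll": 0},{"offset": [0,0,0],"roll": 0}]'

```text
t: 52.9
ee_pos: [0.4276, 0.2298, 0.0562]
tcp_rot: [[-0.035, 0.999, 0.0], [0.999, 0.035, 0.0], [0.0, 0.0, -1.0]]
ft_force: [-1.5, -0.4, 2.6]
grip_width: 0.0343
finger_force: 60.3
```

Contact is made, so I release gently, rise and look.

Emit:
servo_tool --plan '[{"offset": [0,0,0.0002],"roll": 0},{"offset": [0,0,0],"roll": 0},{"offset": [0,0,0],"roll": 0},{"offset": [0,0,0],"roll": 0},{"offset": [0,0,0],"roll": 0},{"offset": [0,0,-0.01],"roll": 0},{"offset": [0,0,-0.03],"roll": 0},{"offset": [0,0,-0.05],"roll": 0}]' --fingers 0.3

```text
t: 53.9
ee_pos: [0.427, 0.2296, 0.1467]
tcp_rot: [[-0.035, 0.999, -0.002], [0.999, 0.035, -0.001], [-0.001, -0.002, -1.0]]
ft_force: [0.5, -0.5, 0.2]
grip_width: 0.056
finger_force: 0.0
```

Emit:
servo_tool --plan '[{"offset": [0,0,-0.05],"roll": 0},{"offset": [0.04,0,0],"roll": 0},{"offset": [0,0,0],"roll": 0},{"offset": [0,0,0],"roll": 0},{"offset": [0,0,0],"roll": 0},{"offset": [0,0,0],"roll": 0},{"offset": [0,0,0],"roll": 0},{"offset": [0,0,0],"roll": 0}]'

```text
t: 54.9
ee_pos: [0.4263, 0.2697, 0.1959]
tcp_rot: [[-0.035, 0.999, -0.0], [0.999, 0.035, -0.0], [-0.0, -0.0, -1.0]]
ft_force: [0.2, -0.1, 0.5]
grip_width: 0.0554
finger_force: 0.0
```

```bash
python3 - <<'E'
from h import *
im,d=grab_frame('wrist');cv2.imwrite('pics/w11.png',cv2.resize(im[0:360,160:500,::-1],None,fx=1.6,fy=1.6))
E
```

```text
(no output)
```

View pics/w11.png

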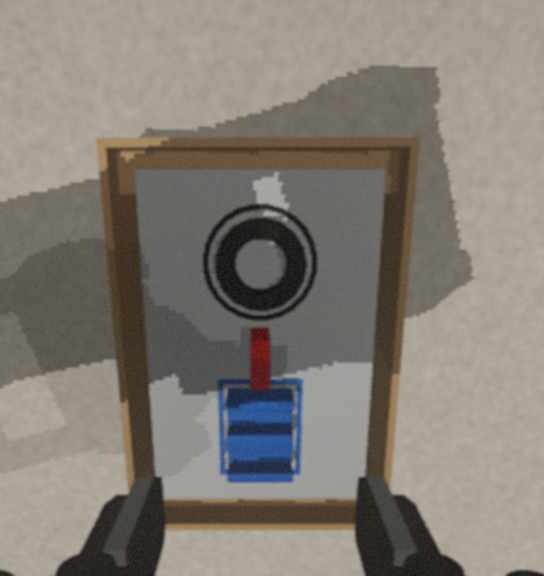

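The final picture shows the ring concentric with the circle at (260,263). The clamp is square and centred in the rectangle, with its base edge about 8 px (5.5 mm) inside the line, and the divider lies flat. I'm handing in.

```bash
python3 -c "
from station import ticket; print(ticket.finish_job())"
```

```text
the job is handed in; nothing more can be done
None
```

I packed the kit in the order asked and handed the job in at about 55 s; the last pictures show every part in its place, but the hand-in returned no verdict.

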